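# Clear the bamboo off the grinding ledge

## Task

Put the bamboo away: nest the three bamboo pots standing upright in the aluminium bowl, one at a time and largest first (the large pot flat on the bowl's floor, the medium one fully down inside it, the small one fully down inside that), and lay the two bamboo burnishing sticks on the wooden rest, one in each groove (either way), roughly centred along it and lying on both bars. The sticks may be done before or after the pots; leave the farmer figure and the plumb bob where they are.

Things in the scene. Friction and masses are not known exactly. Their poses are not given: they have to be found in the camera images.
- pot_large_mid (a point): The large bamboo pot, an upright straight tube with an open top; the widest and shortest of the three; outer diameter 70 mm, height 50 mm, wall 4 mm, floor 6 mm thick. Point: on the tube's axis, half-way up; z along the axis, upward. Light (under 0.15 kg). Stood on the bowl's floor its centre is 30 mm above the bowl's underside and its rim 55 mm.
- pot_medium_mid (a point): The medium bamboo pot, an upright straight tube with an open top; middle in width and height; outer diameter 48 mm, height 68 mm, wall 4 mm, floor 6 mm thick. Point: on the tube's axis, half-way up; z along the axis, upward. Light (under 0.15 kg). It fits in the large pot with 7 mm to spare all round; seated there its centre is 15 mm above the large pot's centre and its rim 24 mm above the large rim.
- pot_small_mid (a point): The small bamboo pot, an upright straight tube with an open top; the narrowest and tallest of the three; outer diameter 28 mm, height 86 mm, wall 4 mm, floor 6 mm thick. Point: on the tube's axis, half-way up; z along the axis, upward. Light (under 0.15 kg). It fits in the medium pot with 6 mm to spare all round; seated there its centre is 15 mm above the medium pot's centre and its rim 24 mm above the medium rim.
- stick_long_mid (a point): The longer bamboo burnishing stick, a flat bar lying on its broad side: 170 long (x), 20 wide (y), 10 mm thick (z), with two dark node lines. Point: its centre, 5 mm above what it lies on.
- stick_short_mid (a point): The shorter bamboo burnishing stick, a flat bar lying on its broad side: 140 long (x), 15 wide (y), 10 mm thick (z), with two dark node lines. Point: its centre, 5 mm above what it lies on.
- bowl: Dented round aluminium bowl, loose: rim 156 mm across, 34 mm high, inner floor flat, about 116 mm across and 5 mm above the underside. Origin: centre of its underside, z up.
- rest: Fixed dark-wood stick rest: board 110 (x) by 150 (y) by 6 mm with two crossbars along y at x = -40 and +40 mm, each 12 mm wide. The bars' tops are 30 mm up and their lips rise to 44 mm, leaving two grooves 42 mm wide, centred at y = -38 and +38 mm. A stick lies in a groove along x, across both bars, its centre 35 mm up; between the bars the space is free down to the board. Origin: centre of its underside on the table, x along the grooves, z up.
- farmer_mid (a point): Half-carved farmer figure of pale unpainted fig wood with a conical hat, lying on its back, about 137 mm long (x) by 52 by 52 mm at the hat. To be left alone. Point: inside its body, 18 mm above the table.
- plumb_mid (a point): Brass plumb bob standing on its cap, point upward, 76 mm high, 32 mm thick. To be left alone. Point: on its axis, half-way up.

How it is judged:
By the outcome, as a careful person would: the job done as asked, in the order asked, and still so for the second after the job is handed in, with the robot touching nothing.
It also fails if it takes over 144 s, if anything falls off the work surface, if the arm or the gripper's body presses on something with over 40 N, if the wrist force passes 120 N, or if a joint passes its speed limit or range.

## Robot

A 6-joint arm with a two-finger parallel gripper is mounted at the origin on the work surface. World frame = base frame: x ahead of the robot, y to its left, z up, the work surface at z = 0. Lengths are in mm, angles in rad, forces in N, time in s.
With the tool pointing down it reaches from about 250 to 850 mm from the base axis. Payload 12.5 kg.
Tool frame: the origin (TCP) lies midway between the tips of the shut fingers; the grasp point (between the pads) lies manip.hold_point_z behind it (manip.hold_point_z is the distance from the TCP to the grasp point, in mm); z points along the fingers, y is the direction in which the jaws open and shut (so a half turn about z gives the same grasp; the last joint's range is limited). The gripper opens to 93 mm and grips with 3 to 60 N. Pads are 15 mm wide; open, the fingers measure 128 mm over their backs; the gripper's body (75 mm by 188 mm) begins 65 mm behind the grasp point.
Start: joints at [1.116, 0.351, 1.652, -0, 1.139, -0.085], TCP at [198.754, 512.817, 182.833] pointing down, gripper open.
Joint ranges: [-2.75, 2.75], [-0.79, 2.1], [0.01, 2.65], [-1.57, 4.71], [0.07, 3.14], [-2.87, 2.87]. Speed limits (rad/s): [2.22, 2.22, 2.79, 3.14, 3.14, 3.14].

## Interface

Orientations are given as [roll, pitch, yaw] about the fixed x, y, z axes, in that order (R = Rz(yaw) Ry(pitch) Rx(roll)).
In Python, from station import observe, imaging, manip gives the robot as it stands. The module is installed in compiled form; this text tells all that it offers.
- The arm moves only by the shell command python3 -m inch 'ROWS' [FORCE]. ROWS is JSON, a list that holds one entry, the list of rows, each a list of 7 numbers: the opening, from 0 (shut) to 1 (fully open), then the shift along the world's x, y, z in mm, then the turn, a rotation vector about the world's x, y, z in rad. A call has 1 to 20 rows; each row shifts and turns the commanded pose from where the row before left it; what a row does not reach is not made up. A row lasts 1/10 s, in which the tool goes at most 50 mm and 8.59 degrees, less where a joint would pass 70% of its speed; a pose out of reach is approached as far as the arm can. A call with a gripper value outside its range is refused whole. The fingers move at their own pace and stop on an object; FORCE is the grip in N (left out, the last holds). Time passes only in rows, so rows that do not move let the fingers close. It gives the time, the measured TCP pose, the force and the opening at its end, in the units of the state.
- observe(): the state, without advancing time (a new reading comes with each control period).
- imaging.capture(name): name is "side" or "top" or "wrist"; returns (picture, depth): 400x640x3 uint8, red, green, blue; 400x640 float32, mm along the optical axis (not along the pixel's ray), 0 where there is no reading.
- imaging.camera_info(name): a dict with "mtx" (3x3 intrinsics, pixels), "k1" (the pictures are not rectified: a ray, as slopes to the right and down, at radius r is drawn at 1 + k1 r^2 times it, then the intrinsics apply), "R" (3x3) and "t" (3): a world point X has camera coordinates R X + t. Camera axes: x right, y down, z forward; pixel columns grow to the right and rows downward; lengths in mm; the calibration is good to about 2 mm. A picture is of the moment at which its call begins: read the wrist's pose just before it. camera_info takes no time and is no camera call; for the wrist camera it gives the pose at the moment of the call.
- manip.finish_job(): hands the job in, once; it reports no verdict.
Trained networks look in the newest picture that a camera, given by its name, has taken for a name from the list of things; names that differ only in an ending like _2 or _b are one class to them, and where a whole thing is asked for, a point or a joint stands for the part that bears it (a point fixed in the world has none). Each returns a list of dicts, best first, with "conf" (0 to 1); they miss things now and then, are a little off and sometimes report something else, mostly with a low value. They report only what shows in the picture. A call takes as long as a camera call.
- imaging.find_in(camera, query): "pixel" ([row, column] in pixels, amid what is visible of it).
- imaging.spot_point(camera, query): "pixel" ([row, column] in pixels: a listed point, or the origin of a listed thing).
The state is a dict: "time": time; "joint_pos": joint angles; "qd": joint speeds; "tau": joint torques, N m; "ee_pos": TCP position; "tool_rot": TCP orientation; "ft_force": force on the tool from outside, world axes, zero at the start; "moment": the same for the moment, N m; "opening": finger opening in mm.
Only numpy, scipy, OpenCV 4.12 (cv2) and the standard library are available. Lean on these libraries where they do the work, as an engineer would, in place of code of your own. Each camera call takes 0.05 s, during which the arm holds its last target. There are 200 camera calls.

## Working session

There is one attempt and no reset: what is moved stays moved. The work goes in short steps, Python scripts to look and compute and a shell command to move; the robot and the scene stay as the last step left them, time stands still between calls to the robot, and variables do not carry over. Pictures are saved under pics/ and viewed, about 12 in all and at most 16, crops included, and the job is handed in when it is done.

```bash
mkdir -p pics; ls; cat > h.py <<'E'
import numpy as np, cv2
from station import observe, imaging, manip
def ray(cam,px,info=None):
    i=info or imaging.camera_info(cam); K=np.array(i["mtx"]); k=i["k1"]
    x=(px[1]-K[0,2])/K[0,0]; y=(px[0]-K[1,2])/K[1,1]
    rd=np.hypot(x,y); r=rd
    for _ in range(20): r=rd/(1+k*r*r)
    s=r/rd if rd>0 else 1
    R=np.array(i["R"]);t=np.array(i["t"])
    return -R.T@t, R.T@np.array([x*s,y*s,1.0])
def at_z(cam,px,z,info=None):
    o,d=ray(cam,px,info); return o+d*(z-o[2])/d[2]
def by_depth(cam,px,depth,info=None):
    o,d=ray(cam,px,info); return o+d*depth[int(round(px[0])),int(round(px[1]))]
def cloud(cam,depth,info=None):
    i=info or imaging.camera_info(cam); K=np.array(i["mtx"]); k=i["k1"]
    v,u=np.mgrid[:400,:640]; x=(u-K[0,2])/K[0,0]; y=(v-K[1,2])/K[1,1]
    rd=np.hypot(x,y); r=rd.copy()
    for _ in range(20): r=rd/(1+k*r*r)
    s=np.where(rd>0,r/np.maximum(rd,1e-9),1)
    P=np.dstack([x*s,y*s,np.ones_like(x)])*depth[...,None]
    return (P-np.array(i["t"]))@np.array(i["R"])
def save(n,img): cv2.imwrite("pics/"+n,img[...,::-1])
E
python3 - <<'E'
from h import *
np.set_printoptions(precision=1,suppress=True)
print(manip.hold_point_z); s=observe(); print(s)
names={"pot_large_mid":25,"pot_medium_mid":34,"pot_small_mid":43,"stick_long_mid":5,"stick_short_mid":5,"bowl":0,"rest":0,"farmer_mid":18,"plumb_mid":38}
im,d=imaging.capture("top"); save("top.png",im); np.save("topd.npy",d)
im,d=imaging.capture("side"); save("side.png",im)
for n,z in names.items():
  for c in ("top","side"):
    r=imaging.spot_point(c,n)
    for q in r[:2]: print(n,c,q["conf"],np.array(q["pixel"]),at_z(c,q["pixel"],z))
print(-np.array(imaging.camera_info("top")["R"]).T@imaging.camera_info("top")["t"])
E
```

```text
pics
18.8
{'time': 0.0, 'joint_pos': array([ 1.1,  0.4,  1.7,  0. ,  1.1, -0.1]), 'qd': array([-0.,  0., -0., -0., -0., -0.]), 'tau': array([ -0. , -49.7, -28.5,   0.1,   0. ,  -0. ]), 'ee_pos': array([198.6, 512.5, 182.3]), 'tool_rot': array([-3.1, -0. ,  2.8]), 'ft_force': array([0.1, 0.7, 0.4]), 'moment': array([ 0. ,  0. , -0.1]), 'opening': 93.33735292511535}
pot_large_mid top 0.92 [209.  285.5] [541.9  67.   25. ]
pot_large_mid side 0.71 [237.4 305.4] [542.8  74.5  25. ]
pot_medium_mid top 0.61 [251.6 285.1] [439.3  68.7  34. ]
pot_medium_mid top 0.6 [253.7 189.4] [437.8 298.2  34. ]
pot_medium_mid side 0.95 [247.3 359.2] [438.9  71.7  34. ]
pot_small_mid top 0.72 [200.5 341.8] [558.  -68.7  43. ]
pot_small_mid side 0.87 [187.5 327.1] [544.9 -62.7  43. ]
stick_long_mid side 0.62 [167.  299.7] [ 647.1 -161.2    5. ]
stick_long_mid side 0.46 [248.  359.9] [441.2  46.7   5. ]
stick_short_mid top 0.74 [208.9 282.5] [544.3  75.6   5. ]
stick_short_mid top 0.61 [168.1 223.4] [649.3 222.4   5. ]
stick_short_mid side 0.92 [291.1 212.6] [654.1 230.5   5. ]
bowl side 0.9 [151.1 394.2] [ 440.8 -324.5    0. ]
rest top 0.76 [249.7 188.7] [447.8 309.3   0. ]
rest side 0.82 [376.  315.3] [440.8 304.4   0. ]
farmer_mid top 0.88 [151.5 310.3] [684.4   4.5  18. ]
farmer_mid top 0.74 [250.1 282.5] [443.1  75.9  18. ]
farmer_mid side 0.75 [199.9 253.1] [689.9   3.8  18. ]
plumb_mid top 0.67 [253.4 344.6] [432.2 -72.5  38. ]
plumb_mid side 0.7 [198.2 381.5] [428.5 -74.7  38. ]
plumb_mid side 0.16 [289.8 214. ] [635.6 245.9  38. ]
[ 434.8   -0.7 1123.9]
```

View pics/top.png

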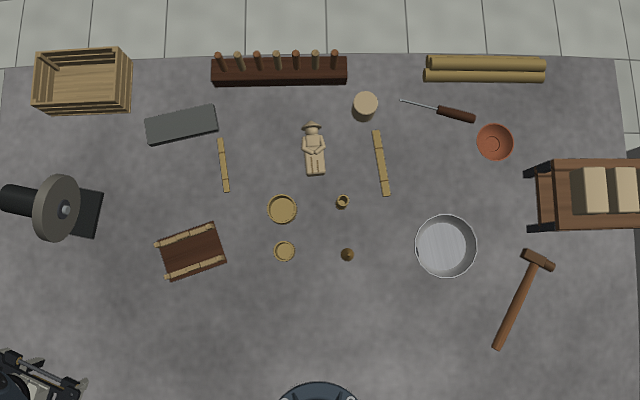

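View pics/side.png

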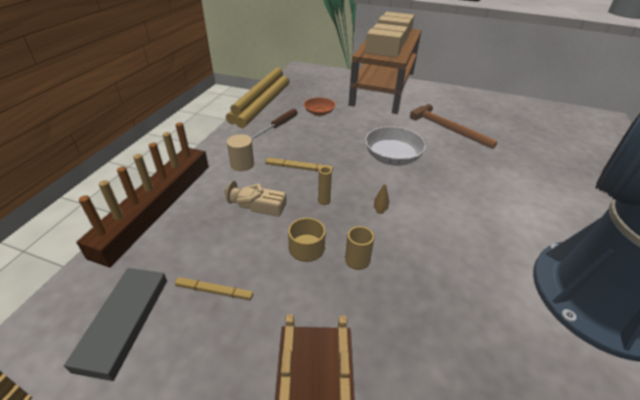

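The top view shows the pots at large (282,209), medium (284,251) and small (342,201), given as column, row. The sticks are at (223,165) and (381,163), the rest at (191,251), and the bowl at (446,246). The side view agrees. Next I'll fit them using the depth image.

```bash
python3 - <<'E'
from h import *
np.set_printoptions(precision=1,suppress=True)
im=cv2.imread("pics/top.png"); d=np.load("topd.npy"); P=cloud("top",d)
def pts(c,r,w,zlo,zhi,h=None):
    h=h or w; S=(slice(r-h,r+h+1),slice(c-w,c+w+1)); p=P[S].reshape(-1,3); ok=(d[S].ravel()>0)&(p[:,2]>zlo)&(p[:,2]<zhi); return p[ok]
for n,c,r,w,lo,hi in [("large",282,209,20,42,60),("medium",284,251,15,60,78),("small",342,201,12,76,95),("bowl",446,246,38,27,45),("bowlall",446,246,38,3,45),("plumb",347,254,10,5,90)]:
    p=pts(c,r,w,lo,hi); (x,y),R=cv2.minEnclosingCircle(p[:,:2].astype(np.float32)); print(n,len(p),"c",x,y,"r",R,"zmed",np.median(p[:,2]),p[:,2].max())
hsv=cv2.cvtColor(im,cv2.COLOR_BGR2HSV)
for n,c,r,w,h in [("stickA",223,165,15,35),("stickB",381,163,15,40)]:
    S=(slice(r-h,r+h+1),slice(c-w,c+w+1)); m=(hsv[S][...,1]>80)
    q=np.argwhere(m)[:,:]; pw=np.array([at_z("top",(a+r-h,b+c-w),10) for a,b in q])
    (cx,cy),(s1,s2),a=cv2.minAreaRect(pw[:,:2].astype(np.float32)); mu=pw.mean(0); u=np.linalg.svd(pw[:,:2]-mu[:2])[2][0]
    print(n,"rect",cx,cy,s1,s2,a,"mean",mu[:2],"yaw deg",np.degrees(np.arctan2(u[1],u[0])),"depth z",np.median(P[S][m][:,2]))
p=pts(191,251,42,24,60,36); q=pts(191,251,42,3,60,36)
print("rest bars",len(p),cv2.minAreaRect(p[:,:2].astype(np.float32)),p.mean(0)," all",cv2.minAreaRect(q[:,:2].astype(np.float32)))
print("table z",np.median(P[300:330,250:300,2]))
print("farmer",pts(314,148,18,8,80,32).mean(0), pts(314,148,18,8,80,32).min(0),pts(314,148,18,8,80,32).max(0))
i=imaging.camera_info("wrist");R=np.array(i["R"]);print("wrist cam pos",-R.T@np.array(i["t"]),"R",R,"mtx",np.array(i["mtx"]))
s=observe();print(s["ee_pos"],s["tool_rot"])
E
```

```text
large 162 c 541.5054321289062 74.88676452636719 r 34.89216232299805 zmed 50.4988056577195 54.6307035820933
medium 111 c 441.31378173828125 70.64209747314453 r 23.975982666015625 zmed 68.0647716154556 73.6499275134509
small 64 c 553.9426879882812 -68.9137954711914 r 13.697632789611816 zmed 86.08673406734069 91.39353560515421
bowl 563 c 444.1299133300781 -317.21429443359375 r 79.0094223022461 zmed 34.17429879938004 43.54705960037218
bowlall 3325 c 443.9166259765625 -332.94696044921875 r 132.88963317871094 zmed 7.436360013904283 43.54705960037218
plumb 146 c 437.88653564453125 -83.1563949584961 r 24.32678985595703 zmed 46.74416822694479 77.32276524053364
stickA rect 657.4827270507812 222.6241912841797 138.54551696777344 15.3746919631958 7.917259216308594 mean [657.1 222.6] yaw deg -172.09093769785642 depth z 10.645910911400023
stickB rect 655.5592041015625 -170.38975524902344 169.02703857421875 19.66455841064453 7.472581386566162 mean [ 654.9 -170.5] yaw deg -172.5904498216325 depth z 10.692159935888691
rest bars 652 ((444.4189758300781, 301.4256591796875), (93.31941223144531, 144.5030517578125), 18.85121726989746) [444.1 302.2  35.8]  all ((445.3306884765625, 304.3690490722656), (212.75794982910156, 177.77655029296875), 89.58154296875)
table z 0.3388732265187657
farmer [685.7  -3.2  36.1] [623.7 -31.7   8.1] [757.6  37.   55.1]
wrist cam pos [123.9 542.8 384.7] R [[ 0.4  0.9  0. ]
 [ 0.9 -0.3  0.3]
 [ 0.3 -0.1 -1. ]] mtx [[276.1   0.  317.1]
 [  0.  276.1 203.2]
 [  0.    0.    1. ]]
[198.7 512.8 182.8] [-3.1 -0.   2.8]
```

The fits match the given sizes: pots r 34.9/24.0/13.7, bowl r 79, sticks 139×15 and 169×20. I'll start with the short stick.

```bash
python3 -m inch '[[[0.6,33,-21,0,0,0,0.035],[0.6,33,-21,0,0,0,0.035],[0.6,33,-21,0,0,0,0.035],[0.6,33,-21,0,0,0,0.035],[0.6,33,-21,0,0,0,0.035],[0.6,33,-21,0,0,0,0.035],[0.6,33,-21,0,0,0,0.035],[0.6,33,-21,0,0,0,0.035],[0.6,33,-21,-5,0,0,0.035],[0.6,33,-21,-5,0,0,0.035],[0.6,33,-21,-10,0,0,0.035],[0.6,33,-21,-10,0,0,0.035],[0.6,33,-21,-10,0,0,0.035],[0.6,29,-17,-10,0,0,0.035],[0.6,0,0,0,0,0,0],[0.6,0,0,0,0,0,0]]]' 20
cat > look.py <<'E'
import sys
from h import *
np.set_printoptions(precision=2,suppress=True)
s=observe(); i=imaging.camera_info("wrist"); im,d=imaging.capture("wrist"); save(sys.argv[1],im); np.savez("last.npz",d=d,im=im)
print(s["time"],s["ee_pos"],np.degrees(s["tool_rot"]),s["opening"])
for a in sys.argv[2:]:
    n,z=a.split(":")
    for q in imaging.spot_point("wrist",n)[:2]: print(n,round(q["conf"],2),q["pixel"],at_z("wrist",q["pixel"],float(z),i))
E
python3 look.py w1.png stick_short_mid:5
```

```text
time: 2.6
ee_pos: [656.7, 222.5, 132.2]
tool_rot: [3.142, -0.001, -3.023]
ft_force: [0.2, -0.5, -0.5]
opening: 55.7
2.6 [656.71 222.46 132.23] [ 180.     -0.06 -173.19] 55.741434156851625
stick_short_mid 0.95 [186.3, 321.1] [654.7  227.47   5.  ]
```

View pics/w1.png

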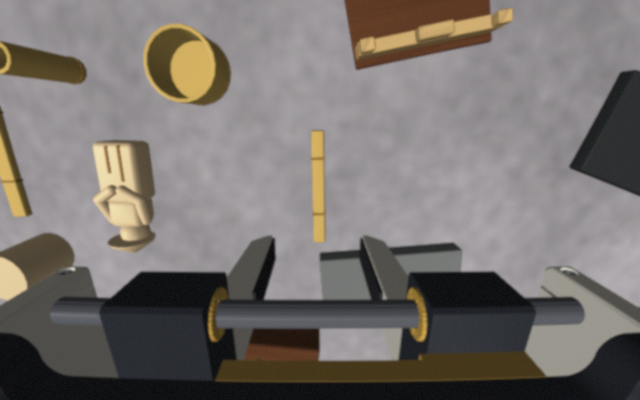

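The stick is centred between the open jaws at (318,186), and the wrist and top estimates agree to about 5 mm. Descend and grip.

```bash
python3 -m inch '[[[0.6,0,2,-25,0,0,0.02],[0.6,0,0,-25,0,0,0],[0.6,0,0,-25,0,0,0],[0.6,0,0,-25,0,0,0],[0.6,0,0,-15,0,0,0],[0.6,0,0,-9,0,0,0],[0.6,0,0,-5,0,0,0],[0.6,0,0,0,0,0,0],[0,0,0,0,0,0,0],[0,0,0,0,0,0,0],[0,0,0,0,0,0,0],[0,0,0,0,0,0,0],[0,0,0,0,0,0,0],[0,0,0,0,0,0,0]]]' 20
```

```text
time: 4.1
ee_pos: [656.8, 224.8, 3.9]
tool_rot: [3.142, 0.0, -3.001]
ft_force: [-0.7, -0.2, -0.6]
opening: 12.4
```

```bash
python3 -m inch '[[[0,0,0,0,0,0,0],[0,0,0,0,0,0,0],[0,0,0,10,0,0,0],[0,0,0,20,0,0,0],[0,0,0,30,0,0,0],[0,0,0,30,0,0,0],[0,0,0,0,0,0,0]]]'
python3 look.py w2.png stick_short_mid:95
```

```text
time: 4.8
ee_pos: [659.2, 225.5, 99.4]
tool_rot: [3.141, 0.008, -3.001]
ft_force: [0.4, 0.1, -0.0]
opening: 0.5
4.8 [659.18 225.49  99.36] [ 179.95    0.44 -171.96] 0.5059687827874935
stick_short_mid 0.6 [190.5, 318.4] [631.76 222.9   95.  ]
```

View pics/w2.png

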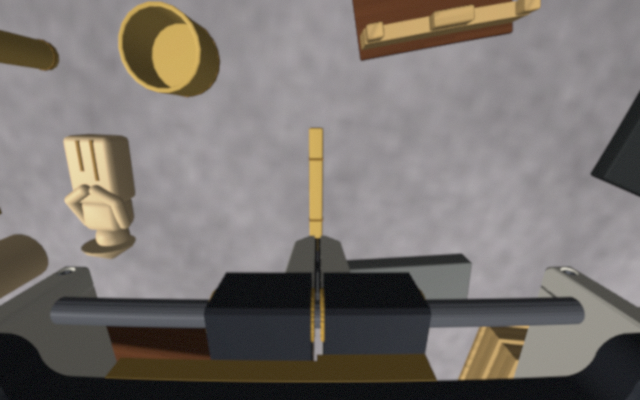

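The grasp missed: the fingers are shut and the stick is still on the table at (316,183). I'll measure where it lies from the wrist view.

```bash
python3 - <<'E'
from h import *
np.set_printoptions(precision=1,suppress=True)
L=np.load("last.npz"); d=L["d"];im=L["im"];P=cloud("wrist",d)
for r in range(115,300,8):
    print(r,[ (np.round(P[r,c],0).tolist(), im[r,c].tolist()) for c in (317,)])
hsv=cv2.cvtColor(im,cv2.COLOR_RGB2HSV); m=np.zeros((400,640),bool); m[100:245,295:340]=hsv[100:245,295:340,1]>80
p=P[m]; print(len(p),cv2.minAreaRect(p[:,:2].astype(np.float32)),np.median(p,0))
s=observe(); print(s["ee_pos"],manip.hold_point_z)
E
```

```text
115 [([574.0, 213.0, -6.0], [156, 153, 155])]
123 [([582.0, 214.0, -5.0], [154, 150, 154])]
131 [([589.0, 215.0, 6.0], [206, 172, 93])]
139 [([597.0, 217.0, 6.0], [206, 173, 95])]
147 [([605.0, 218.0, 6.0], [207, 174, 95])]
155 [([613.0, 219.0, 6.0], [207, 173, 96])]
163 [([622.0, 220.0, 6.0], [205, 172, 94])]
171 [([630.0, 221.0, 6.0], [206, 172, 94])]
179 [([639.0, 223.0, 6.0], [206, 172, 94])]
187 [([648.0, 224.0, 6.0], [207, 173, 95])]
195 [([657.0, 225.0, 5.0], [207, 173, 95])]
203 [([666.0, 226.0, 6.0], [207, 175, 95])]
211 [([675.0, 228.0, 6.0], [208, 175, 96])]
219 [([684.0, 229.0, 6.0], [168, 136, 70])]
227 [([694.0, 230.0, 4.0], [205, 172, 94])]
235 [([703.0, 232.0, 6.0], [204, 171, 93])]
243 [([651.0, 224.0, 139.0], [52, 46, 30])]
251 [([651.0, 224.0, 149.0], [45, 42, 40])]
259 [([651.0, 224.0, 159.0], [39, 38, 40])]
267 [([651.0, 224.0, 168.0], [16, 15, 16])]
275 [([651.0, 224.0, 176.0], [53, 54, 53])]
283 [([651.0, 224.0, 183.0], [55, 55, 55])]
291 [([655.0, 225.0, 184.0], [57, 57, 58])]
299 [([628.0, 221.0, 226.0], [60, 61, 62])]
1514 ((642.1123046875, 221.47801208496094), (130.85662841796875, 14.951549530029297), 7.636323928833008) [642.  221.3   5.6]
[657.  224.9  94.8] 18.8
```

```bash
python3 - <<'E'
from h import *
np.set_printoptions(precision=1,suppress=True)
s=observe(); e=s["ee_pos"]; print(e,s["opening"])
def proj(c,X):
    i=imaging.camera_info(c); q=np.array(i["R"])@X+np.array(i["t"]); x,y=q[:2]/q[2]; f=1+i["k1"]*(x*x+y*y); K=np.array(i["mtx"]); return K[1,1]*y*f+K[1,2],K[0,0]*x*f+K[0,2]
im,d=imaging.capture("side")
L=np.load("last.npz"); P=cloud("wrist",L["d"])
for r in (234,236,237,238,239,240,241,242,244): print(r,[np.round(P[r,c],0).tolist() for c in (302,310,327)])
for z in (-20,0,20,40,60): print(z,proj("wrist",e+[0,0,z]),proj("side",e+[0,0,z]))
r,c=map(int,proj("side",e)); im=im.copy()
for z in (0,20,40): a,b=map(int,proj("side",e+[0,0,z])); im[a,b]=[255,0,0]
crop=im[max(0,r-90):r+70,max(0,c-110):c+110]; save("s2.png",cv2.resize(crop,None,fx=3,fy=3,interpolation=cv2.INTER_NEAREST))
E
```

```text
[657.  224.9  94.8] 0.6359225552908147
234 [[709.0, 214.0, -7.0], [702.0, 223.0, 5.0], [704.0, 244.0, -6.0]]
236 [[711.0, 215.0, -7.0], [650.0, 219.0, 130.0], [648.0, 230.0, 131.0]]
237 [[712.0, 215.0, -6.0], [650.0, 219.0, 131.0], [648.0, 230.0, 132.0]]
238 [[714.0, 215.0, -6.0], [649.0, 219.0, 134.0], [648.0, 230.0, 133.0]]
239 [[650.0, 214.0, 135.0], [649.0, 219.0, 136.0], [648.0, 230.0, 136.0]]
240 [[651.0, 215.0, 136.0], [649.0, 220.0, 137.0], [648.0, 230.0, 136.0]]
241 [[650.0, 215.0, 138.0], [650.0, 220.0, 137.0], [649.0, 230.0, 137.0]]
242 [[651.0, 215.0, 139.0], [650.0, 220.0, 138.0], [648.0, 230.0, 139.0]]
244 [[651.0, 215.0, 142.0], [649.0, 220.0, 143.0], [648.0, 230.0, 142.0]]
-20 (np.float64(218.28975718187417), np.float64(316.8722419436605)) (np.float64(261.96545577321376), np.float64(205.39802985854956))
0 (np.float64(227.11010813228813), np.float64(316.85468766492136)) (np.float64(253.7043077827987), np.float64(203.0595469738269))
20 (np.float64(237.64085901988878), np.float64(316.8337497679627)) (np.float64(245.05422923803002), np.float64(200.6170678158589))
40 (np.float64(250.42841968988623), np.float64(316.80835473335185)) (np.float64(235.98844575305623), np.float64(198.06389258427265))
60 (np.float64(266.27689154120014), np.float64(316.7769269158738)) (np.float64(226.47780975126452), np.float64(195.39277957543902))
```

View pics/s2.png

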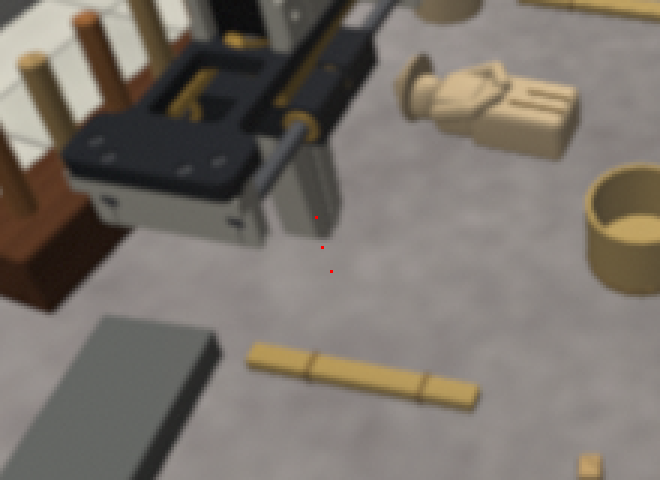

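Both views show the fingertips 20–35 mm above the reported TCP, so the fingers passed above the stick. I'll find the true tip height by a gentle touch on the table, straddling the stick.

```bash
python3 -m inch '[[[0.6,0,-1,-20,0,0,0],[0.6,0,0,-25,0,0,0],[0.6,0,0,-25,0,0,0],[0.6,0,0,-18,0,0,0],[0.6,0,0,-5,0,0,0],[0.6,0,0,0,0,0,0],[0.6,0,0,0,0,0,0]]]'
python3 -m inch '[[[0.6,0,0,-4,0,0,0],[0.6,0,0,0,0,0,0]]]'
python3 -m inch '[[[0.6,0,0,-4,0,0,0],[0.6,0,0,0,0,0,0]]]'
```

```text
time: 5.65
ee_pos: [657.4, 224.0, 1.8]
tool_rot: [3.141, 0.001, -3.001]
ft_force: [-0.1, -0.2, -0.1]
opening: 51.7
time: 5.85
ee_pos: [656.9, 223.9, -2.9]
tool_rot: [3.142, 0.001, -3.001]
ft_force: [-0.2, 0.1, -1.2]
opening: 55.7
time: 6.05
ee_pos: [656.5, 223.7, -7.6]
tool_rot: [-3.142, -0.001, -3.001]
ft_force: [0.5, -0.3, -0.0]
opening: 55.9
```

```bash
for k in 1 2; do :; done
python3 -m inch '[[[0.6,0,0,-4,0,0,0],[0.6,0,0,0,0,0,0]]]' | egrep 'pos|force'
python3 -m inch '[[[0.6,0,0,-3,0,0,0],[0.6,0,0,0,0,0,0]]]'| egrep 'pos|force'
python3 -m inch '[[[0.6,0,0,-3,0,0,0],[0.6,0,0,0,0,0,0]]]'| egrep 'pos|force'
```

```text
ee_pos: [656.4, 223.7, -11.7]
ft_force: [-0.9, 0.3, -0.2]
ee_pos: [656.5, 223.8, -14.6]
ft_force: [0.4, -0.4, -0.5]
ee_pos: [656.5, 223.7, -17.6]
ft_force: [-0.5, -0.9, -0.7]
```

```bash
python3 look.py w3.png
```

```text
6.65 [656.54 223.75 -17.59] [-180.     -0.03 -171.97] 55.86101359703906
```

View pics/w3.png

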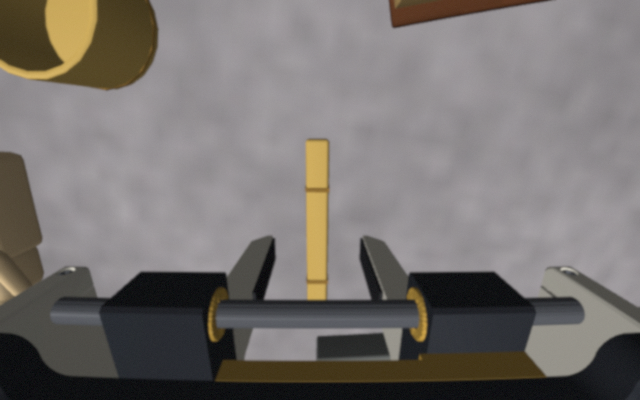

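The stick is centred between the jaws (316) and the tips are still above the table. I'll keep probing.

```bash
python3 -m inch '[[[0.6,0,0,-3,0,0,0],[0.6,0,0,0,0,0,0]]]' | egrep 'pos|force'
python3 -m inch '[[[0.6,0,0,-2,0,0,0],[0.6,0,0,0,0,0,0]]]'| egrep 'pos|force'
python3 -m inch '[[[0.6,0,0,-2,0,0,0],[0.6,0,0,0,0,0,0]]]'| egrep 'pos|force'
```

```text
ee_pos: [656.5, 223.7, -20.6]
ft_force: [0.5, -0.9, -0.8]
ee_pos: [656.6, 223.8, -22.4]
ft_force: [-0.2, 0.1, 0.0]
ee_pos: [656.6, 223.8, -24.5]
ft_force: [-0.1, -0.4, 0.3]
```

```bash
python3 -m inch '[[[0.6,0,0,-2,0,0,0],[0.6,0,0,0,0,0,0]]]' | egrep 'pos|force'
python3 -m inch '[[[0.6,0,0,-1.5,0,0,0],[0.6,0,0,0,0,0,0]]]'| egrep 'pos|force'
python3 -m inch '[[[0.6,0,0,-1.5,0,0,0],[0.6,0,0,0,0,0,0]]]'| egrep 'pos|force'
```

```text
ee_pos: [656.6, 223.8, -26.4]
ft_force: [-1.0, -0.1, 0.1]
ee_pos: [656.6, 223.8, -27.9]
ft_force: [0.3, -0.2, -0.6]
ee_pos: [656.6, 223.8, -29.4]
ft_force: [0.2, -0.2, -0.5]
```

```bash
python3 -m inch '[[[0.6,0,0,-1.5,0,0,0],[0.6,0,0,0,0,0,0]]]' | egrep 'pos|force'
python3 -m inch '[[[0,0,0,0,0,0,0],[0,0,0,0,0,0,0],[0,0,0,0,0,0,0],[0,0,0,0,0,0,0],[0,0,0,0,0,0,0],[0,0,0,0,0,0,0],[0,0,0,0,0,0,0],[0,0,0,0,0,0,0]]]' 20
```

```text
ee_pos: [656.6, 223.8, -30.9]
ft_force: [0.2, 0.3, -0.5]
time: 8.9
ee_pos: [656.7, 223.8, -30.7]
tool_rot: [3.142, -0.0, -3.001]
ft_force: [0.2, -0.4, 0.5]
opening: 14.8
```

Gripped at 14.8 mm. The tips are really about 35 mm above the reported TCP, so the held stick's centre is at reported z + 36. Lift and carry it over the far groove.

```bash
python3 -m inch '[[[0,0,0,15,0,0,0],[0,0,0,30,0,0,0],[0,0,0,40,0,0,0],[0,0,0,40,0,0,0],[0,-22,11,10,0,0,0.02],[0,-28,14,0,0,0,0.024],[0,-28,14,0,0,0,0.024],[0,-28,14,0,0,0,0.024],[0,-28,15,0,0,0,0.024],[0,-28,15,0,0,0,0.024],[0,-28,15,0,0,0,0.024],[0,-22,11,0,0,0,0.024],[0,-12,6,0,0,0,0],[0,0,0,0,0,0,0],[0,0,0,0,0,0,0]]]'
cat > rest.py <<'E'
from h import *
np.set_printoptions(precision=1,suppress=True)
from scipy.optimize import least_squares
P=np.vstack([cloud("top",np.load("topd.npy"))[200:300,140:245].reshape(-1,3)])
import sys
if len(sys.argv)>1:
    L=np.load("last.npz"); P=cloud("wrist",L["d"]).reshape(-1,3)
    e=observe()["ee_pos"]
def S(p):
    x0,y0,a=p; c,s=np.cos(a),np.sin(a)
    q=P-[x0,y0,0]; return np.c_[q[:,0]*c+q[:,1]*s,-q[:,0]*s+q[:,1]*c,P[:,2]]
def score(p):
    q=S(p); z=q[:,2]; inb=(abs(q[:,1])<75)&(abs(abs(q[:,0])-40)<6)
    hi=(z>24)&(z<47)&(abs(q[:,0])<70)&(abs(q[:,1])<90)
    return (hi&inb).sum()-1.5*(hi&~inb).sum()-0.5*(inb&~hi).sum()
best=max(((score((x,y,a)),x,y,np.degrees(a)) for x in np.arange(436,454,1.5) for y in np.arange(294,314,1.5) for a in np.radians(np.arange(10,26,1.5))))
print(best)
best=max(((score((x,y,np.radians(a))),x,y,a) for x in best[1]+np.arange(-2,2.1,.5) for y in best[2]+np.arange(-2,2.1,.5) for a in best[3]+np.arange(-1.5,1.6,.5)))
print(best)
E
python3 rest.py; python3 look.py w4.png rest:0; python3 rest.py w
```

```text
time: 10.4
ee_pos: [433.6, 338.8, 104.9]
tool_rot: [3.142, 0.001, -2.814]
ft_force: [-0.5, -0.1, -0.3]
opening: 14.8
(np.float64(433.0), np.float64(443.5), np.float64(304.5), np.float64(19.0))
(np.float64(454.0), np.float64(443.0), np.float64(303.0), np.float64(18.5))
10.4 [433.6  338.75 104.86] [ 180.      0.06 -161.22] 14.834646661514798
rest 0.78 [193.7, 282.3] [448.63 301.59   0.  ]
(np.float64(2163.5), np.float64(443.5), np.float64(301.5), np.float64(19.0))
(np.float64(2241.5), np.float64(444.0), np.float64(301.0), np.float64(18.5))
```

View pics/w4.png

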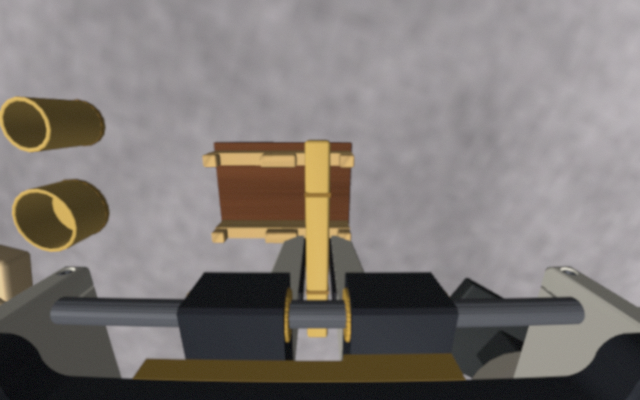

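The rest fit agrees across both cameras at (443.7, 302, yaw 18.6°). The held stick lines up with the right-hand groove. Lower, release and lift.

```bash
python3 -m inch '[[[0,-2,-1,-20,0,0,0],[0,0,0,-25,0,0,0],[0,0,0,-25,0,0,0],[0,0,0,-18,0,0,0],[0,0,0,-8,0,0,0],[0,0,0,-5,0,0,0],[0,0,0,-3,0,0,0],[0,0,0,-1,0,0,0],[0,0,0,0,0,0,0],[0,0,0,0,0,0,0]]]'
python3 -m inch '[[[0.35,0,0,0,0,0,0],[0.35,0,0,0,0,0,0],[0.35,0,0,0,0,0,0],[0.35,0,0,15,0,0,0],[0.35,0,0,30,0,0,0],[0.35,0,0,40,0,0,0],[0.6,0,0,40,0,0,0],[0.6,0,0,0,0,0,0]]]'
python3 look.py w5.png stick_short_mid:35
```

```text
time: 11.5
ee_pos: [431.0, 338.0, -0.2]
tool_rot: [3.141, 0.001, -2.813]
ft_force: [0.3, -0.4, 0.2]
opening: 14.7
time: 12.3
ee_pos: [433.1, 339.4, 130.5]
tool_rot: [3.139, 0.009, -2.813]
ft_force: [0.3, -1.0, -1.2]
opening: 44.4
12.3 [433.14 339.44 130.48] [ 179.87    0.51 -161.19] 44.35843456288094
stick_short_mid 0.87 [190.8, 318.1] [429.97 339.77  35.  ]
```

View pics/w5.png

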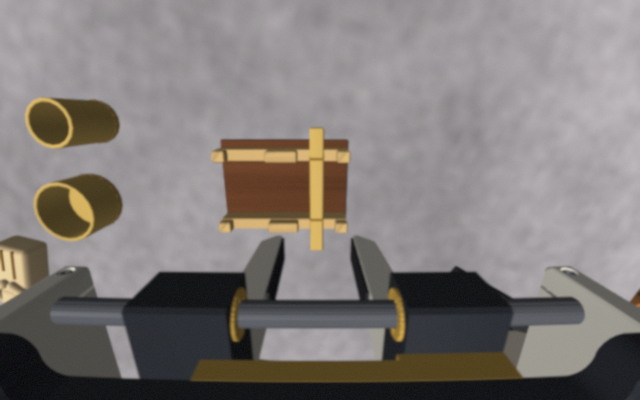

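The short stick lies in its groove across both bars, at (316,188). Next is the long stick.

```bash
python3 -m inch '[[[0.6,8,-18,0,0,0,-0.01],[0.6,16,-36,0,0,0,-0.0142],[0.6,16,-36,0,0,0,-0.0142],[0.6,16,-36,0,0,0,-0.0142],[0.6,16,-36,0,0,0,-0.0142],[0.6,16,-36,0,0,0,-0.0142],[0.6,16,-36,0,0,0,-0.0142],[0.6,16,-36,0,0,0,-0.0142],[0.6,16,-37,0,0,0,-0.0142],[0.6,16,-37,0,0,0,-0.0142],[0.6,16,-37,0,0,0,-0.0142],[0.6,16,-37,0,0,0,-0.0142],[0.6,16,-37,0,0,0,-0.0142],[0.6,16,-37,0,0,0,-0.0142],[0.6,8,-18,0,0,0,-0.0142],[0.6,0,0,0,0,0,0],[0.6,0,0,0,0,0,0]]]'
python3 look.py w6.png stick_long_mid:5 
python3 - <<'E'
from h import *
L=np.load("last.npz"); d=L["d"];im=L["im"];P=cloud("wrist",d)
hsv=cv2.cvtColor(im,cv2.COLOR_RGB2HSV); m=np.zeros((400,640),bool); m[60:232,270:365]=hsv[60:232,270:365,1]>80
p=P[m]; print(len(p),cv2.minAreaRect(p[:,:2].astype(np.float32)),np.median(p,0))
E
```

```text
time: 14.1
ee_pos: [653.9, -171.7, 122.9]
tool_rot: [3.14, -0.002, -3.022]
ft_force: [-0.8, 0.3, -0.2]
opening: 55.7
14.1 [ 653.9  -171.72  122.94] [ 179.93   -0.13 -173.17] 55.65656505515788
stick_long_mid 0.63 [237.7, 450.6] [696.24   4.88   5.  ]
1928 ((638.8948974609375, -172.0341339111328), (134.7671661376953, 20.004484176635742), 7.651160717010498) [ 633.19857289 -172.57476144   10.77755525]
```

```bash
python3 -m inch '[[[0.6,1.5,1.5,-20,0,0,0.01],[0.6,0,0,-30,0,0,0],[0.6,0,0,-30,0,0,0],[0.6,0,0,-30,0,0,0],[0.6,0,0,-20,0,0,0],[0.6,0,0,-12,0,0,0],[0.6,0,0,-6,0,0,0],[0.6,0,0,-4,0,0,0],[0.6,0,0,-1,0,0,0],[0.6,0,0,0,0,0,0],[0,0,0,0,0,0,0],[0,0,0,0,0,0,0],[0,0,0,0,0,0,0],[0,0,0,0,0,0,0],[0,0,0,0,0,0,0],[0,0,0,0,0,0,0],[0,0,0,0,0,0,0]]]' 20
```

```text
time: 15.9
ee_pos: [656.2, -170.7, -28.6]
tool_rot: [3.142, -0.0, -3.012]
ft_force: [0.3, -0.8, 0.7]
opening: 19.8
```

```bash
python3 -m inch '[[[0,0,0,15,0,0,0],[0,0,0,35,0,0,0],[0,0,0,40,0,0,0],[0,-7,15,38,0,0,0.015],[0,-16,35,0,0,0,0.015],[0,-16,35,0,0,0,0.015],[0,-16,35,0,0,0,0.015],[0,-16,35,0,0,0,0.015],[0,-16,35,0,0,0,0.015],[0,-16,35,0,0,0,0.015],[0,-16,35,0,0,0,0.015],[0,-16,35,0,0,0,0.015],[0,-16,35,0,0,0,0.015],[0,-16,35,0,0,0,0.015],[0,-16,35,0,0,0,0.015],[0,-11,25,0,0,0,0.015],[0,-5.5,11.7,0,0,0,0.015],[0,0,0,0,0,0,0],[0,0,0,0,0,0,0]]]'
python3 look.py w7.png
```

```text
time: 17.8
ee_pos: [457.2, 265.3, 99.7]
tool_rot: [-3.141, 0.0, -2.803]
ft_force: [-0.2, 0.2, 0.3]
opening: 19.5
17.8 [457.2  265.34  99.66] [-179.99    0.02 -160.57] 19.52835772954732
```

View pics/w7.png

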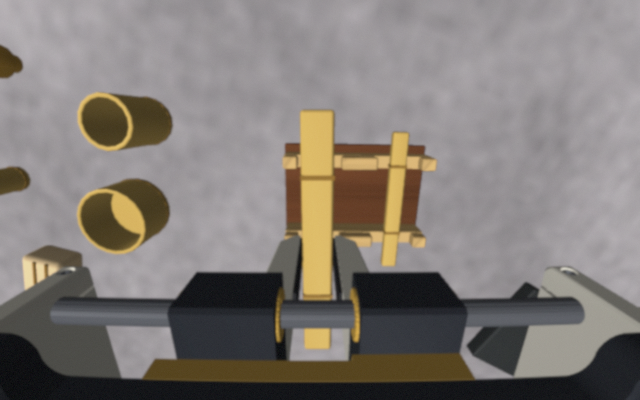

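The long stick is aligned over the left groove, and the short stick is still in place. Lower and release.

```bash
python3 -m inch '[[[0,-0.5,0.5,-20,0,0,-0.014],[0,0,0,-25,0,0,0],[0,0,0,-22,0,0,0],[0,0,0,-15,0,0,0],[0,0,0,-8,0,0,0],[0,0,0,-5,0,0,0],[0,0,0,-2,0,0,0],[0,0,0,-1,0,0,0],[0,0,0,0,0,0,0],[0,0,0,0,0,0,0]]]'
python3 -m inch '[[[0.4,0,0,0,0,0,0],[0.4,0,0,0,0,0,0],[0.4,0,0,0,0,0,0],[0.4,0,0,15,0,0,0],[0.4,0,0,30,0,0,0],[0.4,0,0,40,0,0,0],[1,0,0,40,0,0,0],[1,0,0,0,0,0,0],[1,0,0,0,0,0,0]]]'
python3 look.py w8.png stick_long_mid:35 stick_short_mid:35 pot_large_mid:25
```

```text
time: 18.85
ee_pos: [456.5, 266.7, 1.8]
tool_rot: [3.142, 0.001, -2.816]
ft_force: [0.4, 0.4, -0.4]
opening: 19.1
time: 19.75
ee_pos: [456.4, 266.6, 126.8]
tool_rot: [3.141, 0.001, -2.816]
ft_force: [-0.7, -1.0, 0.1]
opening: 56.6
19.75 [456.45 266.64 126.76] [ 179.99    0.08 -161.35] 56.606712014897155
stick_long_mid 0.96 [195.4, 318.1] [456.74 267.92  35.  ]
stick_short_mid 0.73 [195.8, 385.6] [433.23 338.76  35.  ]
pot_large_mid 0.58 [211.6, 141.4] [544.71  77.95  25.  ]
```

View pics/w8.png

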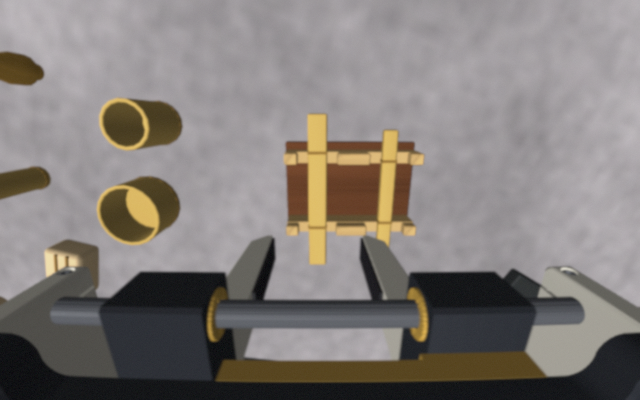

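Both sticks lie across both bars, long at (317,188) and short at (388,186). On to the large pot.

```bash
python3 -m inch '[[[1,7,-16,0,0,0,-0.04],[1,13,-29,0,0,0,-0.05],[1,13,-29,0,0,0,-0.05],[1,13,-29,0,0,0,-0.05],[1,13,-29,0,0,0,-0.05],[1,13,-29,0,0,0,-0.05],[1,13,-30.7,0,0,0,-0.035],[1,0,0,0,0,0,0],[1,0,0,0,0,0,0]]]'
cat > rim.py <<'E'
import sys
from h import *
from scipy.optimize import least_squares
z,x0,y0,r0=map(float,sys.argv[1:5]); s=observe(); i=imaging.camera_info("wrist"); im,d=imaging.capture("wrist"); save("rim.png",im)
P=cloud("wrist",d,i).reshape(-1,3); P=P[(d.ravel()>0)&(abs(P[:,2]-z)<7)&(np.hypot(P[:,0]-x0,P[:,1]-y0)<r0+14)][:,:2]
f=least_squares(lambda p:(np.hypot(P[:,0]-p[0],P[:,1]-p[1])-(r0-2)),[x0,y0],loss="soft_l1",f_scale=2)
print("ee",s["ee_pos"],s["opening"],"yaw",np.degrees(s["tool_rot"][2]),"n",len(P),"rim c",f.x,"rms",np.sqrt(np.mean(f.fun**2)),"delta",f.x-s["ee_pos"][:2])
E
python3 rim.py 50 541.5 74.9 35
```

```text
time: 20.85
ee_pos: [540.8, 74.6, 125.4]
tool_rot: [3.142, -0.002, 3.141]
ft_force: [-0.3, 0.3, -0.2]
opening: 93.2
ee [540.75130104  74.61784407 125.3896655 ] 93.24915258052783 yaw 179.975878055765 n 890 rim c [540.80847664  77.2173152 ] rms 1.3105513256852472 delta [0.0571756  2.59947112]
```

```bash
python3 -m inch '[[[1,0.5,1.4,-20,0,0,0],[1,0,0,-30,0,0,0],[1,0,0,-30,0,0,0],[1,0,0,-25,0,0,0],[1,0,0,-17,0,0,0],[1,0,0,-10,0,0,0],[1,0,0,-5,0,0,0],[1,0,0,0,0,0,0],[0,0,0,0,0,0,0],[0,0,0,0,0,0,0],[0,0,0,0,0,0,0],[0,0,0,0,0,0,0],[0,0,0,0,0,0,0],[0,0,0,0,0,0,0]]]' 15
```

```text
time: 22.3
ee_pos: [542.0, 76.2, -10.2]
tool_rot: [3.142, 0.001, -3.141]
ft_force: [-2.1, 0.8, 6.2]
opening: 68.5
```

```bash
python3 -m inch '[[[0,0,0,0,0,0,0],[0,0,0,0,0,0,0]]]'
python3 -m inch '[[[0,0,0,10,0,0,0],[0,0,0,20,0,0,0],[0,0,0,30,0,0,0],[0,0,0,40,0,0,0],[0,0,0,0,0,0,0],[0,0,0,0,0,0,0]]]'
python3 look.py w9.png
```

```text
time: 22.5
ee_pos: [542.0, 76.2, -10.2]
tool_rot: [3.142, 0.001, -3.141]
ft_force: [-1.4, 0.1, 6.0]
opening: 68.7
time: 23.1
ee_pos: [542.0, 76.2, 90.2]
tool_rot: [3.142, 0.002, -3.141]
ft_force: [-0.1, 0.6, -1.7]
opening: 68.7
23.1 [542.03  76.22  90.17] [ 180.      0.09 -179.98] 68.74918442181034
```

View pics/w9.png

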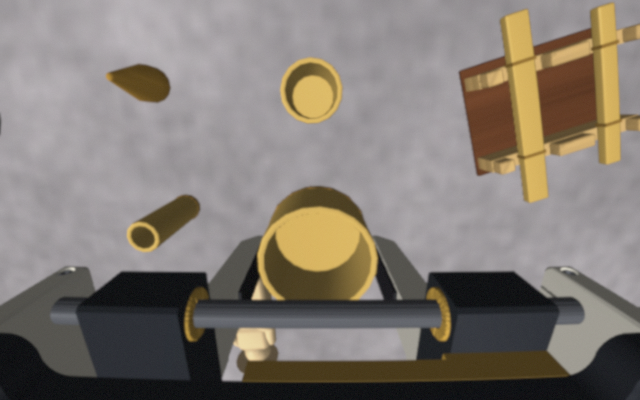

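The large pot is held upright between the fingers, centred at (318,250). Carry it to the bowl.

```bash
python3 -m inch '[[[0,-2,-10,20,0,0,0],[0,-6,-24,15,0,0,0],[0,-8,-33,0,0,0,0],[0,-8,-33,0,0,0,0],[0,-8,-33,0,0,0,0],[0,-8,-33,0,0,0,0],[0,-8,-33,0,0,0,0],[0,-8,-33,0,0,0,0],[0,-8,-33,0,0,0,0],[0,-8,-33,0,0,0,0],[0,-8,-33,0,0,0,0],[0,-8,-31,0,0,0,0],[0,-6,-20,-10,0,0,0],[0,-4,-11,-20,0,0,0],[0,0,0,0,0,0,0],[0,0,0,0,0,0,0]]]'
python3 look.py w10.png bowl:0; python3 rim.py 34 444 -317 79; python3 -c "
from h import *;print(observe()['joint_pos'])"
```

```text
time: 24.75
ee_pos: [443.3, -316.1, 93.6]
tool_rot: [3.14, -0.002, -3.142]
ft_force: [0.5, -0.1, -0.2]
opening: 68.7
24.75 [ 443.29 -316.09   93.58] [ 179.9   -0.1 -180. ] 68.72363656290187
bowl 0.91 [194.8, 314.7] [ 443.44 -318.08    0.  ]
ee [ 444.12485181 -316.17673865   94.69388227] 68.73210398231392 yaw -179.93710231600625 n 2368 rim c [ 446.56804625 -317.16368931] rms 2.691408455817906 delta [ 2.44319444 -0.98695066]
[-7.04024933e-01  4.50062910e-01  1.74590980e+00  5.65280274e-05
  9.45051422e-01 -2.27615982e+00]
```

View pics/w10.png

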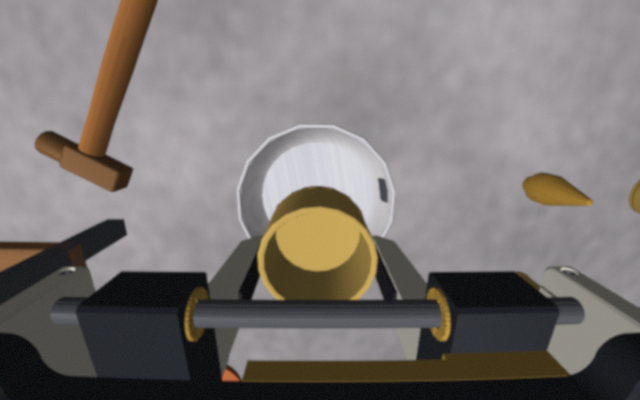

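The pot is centred over the bowl (444.5, -317). Lower it.

```bash
python3 -m inch '[[[0,0,-1,-20,0,0,0],[0,0,0,-25,0,0,0],[0,0,0,-22,0,0,0],[0,0,0,-15,0,0,0],[0,0,0,-8,0,0,0],[0,0,0,-5,0,0,0],[0,0,0,-3,0,0,0],[0,0,0,-1,0,0,0],[0,0,0,0,0,0,0],[0,0,0,0,0,0,0]]]'
```

```text
time: 25.9
ee_pos: [444.0, -318.0, -4.2]
tool_rot: [-3.141, 0.001, -3.141]
ft_force: [-0.9, 0.7, -0.7]
opening: 69.0
```

```bash
python3 -m inch '[[[0,0,0,-1,0,0,0],[0,0,0,0,0,0,0],[0.9,0,0,0,0,0,0],[0.9,0,0,0,0,0,0],[0.9,0,0,0,0,0,0],[0.9,0,0,15,0,0,0],[0.9,0,0,30,0,0,0],[0.9,0,0,40,0,0,0],[0.9,0,0,40,0,0,0],[0.9,0,0,20,0,0,0],[0.9,0,0,0,0,0,0],[0.9,0,0,0,0,0,0]]]'
python3 rim.py 55 444 -317 35
python3 - <<'E'
from h import *
im,d=imaging.capture("wrist")
P=cloud("wrist",d); Q=P[(np.hypot(P[...,0]-444,P[...,1]+317)<40)&(P[...,2]>48)&(P[...,2]<65)]
A=np.c_[Q[:,:2]-Q[:,:2].mean(0),np.ones(len(Q))]; c=np.linalg.lstsq(A,Q[:,2],rcond=None)[0]; print("rim plane tilt deg",np.degrees(c[:2]),"z",c[2],len(Q))
E
```

```text
time: 27.1
ee_pos: [443.6, -317.7, 139.6]
tool_rot: [-3.141, 0.0, -3.141]
ft_force: [0.2, -0.3, -0.4]
opening: 83.8
ee [ 443.61876193 -317.65575799  139.55741386] 83.8493709025555 yaw -179.9753327559058 n 840 rim c [ 442.84189141 -317.03103742] rms 1.3152739834580014 delta [-0.77687052  0.62472057]
rim plane tilt deg [-0.717219   -0.03306759] z 53.796301186862436 826
```

The large pot is seated: rim flat (0.7°), z ≈ 54 against 55 expected, centre (443, -317). Now the medium pot.

```bash
python3 -m inch '[[[0.8,0,15,0,0,0,0],[0.8,0,30,0,0,0,0],[0.8,0,33,0,0,0,0],[0.8,0,33,0,0,0,0],[0.8,0,33,0,0,0,0],[0.8,0,33,0,0,0,0],[0.8,0,33,0,0,0,0],[0.8,0,33,0,0,0,0],[0.8,0,33,0,0,0,0],[0.8,0,33,0,0,0,0],[0.8,0,33,0,0,0,0],[0.8,-1,25,0,0,0,0],[0.8,-1,15,0,0,0,0],[0.8,-1,6,0,0,0,0],[0.8,0,0,0,0,0,0],[0.8,0,0,0,0,0,0]]]'
python3 rim.py 68 441.3 70.6 24
```

```text
time: 28.8
ee_pos: [440.5, 69.9, 139.1]
tool_rot: [-3.141, -0.001, -3.141]
ft_force: [0.5, -0.9, 0.1]
opening: 74.3
ee [440.46811073  69.90255817 139.09049967] 74.25035797443401 yaw -179.97752474023343 n 612 rim c [440.55642935  72.41744306] rms 1.2875597104624519 delta [0.08831861 2.51488488]
```

```bash
python3 -m inch '[[[0.8,0.5,2,-20,0,0,0],[0.8,0,0,-30,0,0,0],[0.8,0,0,-30,0,0,0],[0.8,0,0,-22,0,0,0],[0.8,0,0,-13,0,0,0],[0.8,0,0,-7,0,0,0],[0.8,0,0,-3,0,0,0],[0.8,0,0,0,0,0,0],[0.8,0,0,0,0,0,0]]]' | head -2
python3 -m inch '[[[0,0,0,0,0,0,0],[0,0,0,0,0,0,0],[0,0,0,0,0,0,0],[0,0,0,0,0,0,0],[0,0,0,0,0,0,0],[0,0,0,0,0,0,0],[0,0,0,0,0,0,0]]]' 15
python3 -m inch '[[[0,0,0,10,0,0,0],[0,0,0,20,0,0,0],[0,0,0,30,0,0,0],[0,0,0,40,0,0,0],[0,0,0,30,0,0,0],[0,0,0,0,0,0,0],[0,0,0,0,0,0,0]]]'
python3 look.py w11.png
```

```text
time: 29.75
ee_pos: [441.7, 72.1, 14.9]
time: 30.45
ee_pos: [441.3, 72.2, 14.4]
tool_rot: [3.142, 0.0, -3.141]
ft_force: [0.6, -0.9, 2.1]
opening: 47.3
time: 31.15
ee_pos: [441.2, 72.2, 144.7]
tool_rot: [3.142, 0.001, -3.141]
ft_force: [0.2, -0.4, -1.2]
opening: 47.3
31.15 [441.16  72.22 144.67] [ 180.      0.05 -179.98] 47.30507310871501
```

View pics/w11.png

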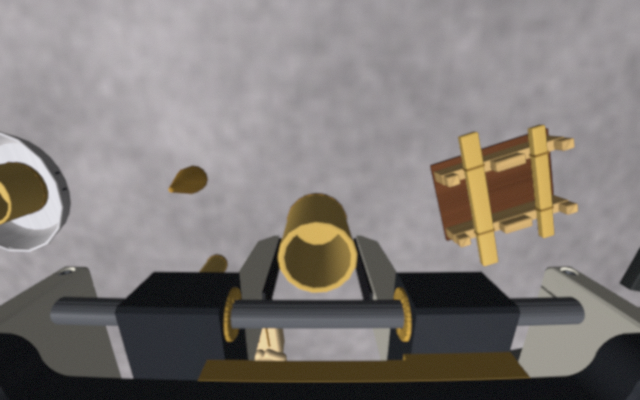

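The medium pot is held, centred at (317,255). Carry it over the large pot, with the seat expected at ee_z ≈ 25.5.

```bash
python3 -m inch '[[[0,0,-15,0,0,0,0],[0,0,-30,0,0,0,0],[0,0,-33,0,0,0,0],[0,0,-33,0,0,0,0],[0,0,-33,0,0,0,0],[0,0,-33,0,0,0,0],[0,0,-33,0,0,0,0],[0,0,-33,0,0,0,0],[0,0,-33,0,0,0,0],[0,0,-33,0,0,0,0],[0,0,-33,0,0,0,0],[0,1,-25,0,0,0,0],[0,1,-15,0,0,0,0],[0,0,-8,0,0,0,0],[0,0,0,0,0,0,0],[0,0,0,0,0,0,0],[0,0,0,0,0,0,0]]]'
python3 rim.py 55 443 -317.3 35
python3 - <<'E'
from h import *
im,d=imaging.capture("top"); P=cloud("top",d); 
s=observe(); print(s["ee_pos"],s["opening"])
E
```

```text
time: 32.9
ee_pos: [443.3, -316.8, 144.3]
tool_rot: [3.141, -0.0, -3.14]
ft_force: [-0.3, 0.4, -0.7]
opening: 47.1
ee [ 443.32006967 -316.81772956  144.31899612] 47.12279048852946 yaw -179.92548688070733 n 505 rim c [ 443.30039008 -317.03848115] rms 1.2775400067259033 delta [-0.01967959 -0.22075159]
[ 443.38181023 -317.09154974  144.44356899] 47.553922676562955
```

```bash
python3 -m inch '[[[0,0,-0.5,-20,0,0,0],[0,0,0,-30,0,0,0],[0,0,0,-20,0,0,0],[0,0,0,-15,0,0,0],[0,0,0,-10,0,0,0],[0,0,0,-8,0,0,0],[0,0,0,-6,0,0,0],[0,0,0,-5,0,0,0],[0,0,0,-3,0,0,0],[0,0,0,0,0,0,0],[0,0,0,0,0,0,0]]]'
python3 -m inch '[[[0,0,0,-1,0,0,0],[0,0,0,0,0,0,0]]]'
```

```text
time: 34.1
ee_pos: [443.4, -318.4, 27.6]
tool_rot: [-3.141, 0.0, -3.141]
ft_force: [-0.3, -0.2, -0.7]
opening: 47.1
time: 34.3
ee_pos: [443.3, -318.4, 26.4]
tool_rot: [-3.141, 0.0, -3.141]
ft_force: [0.3, 0.6, -0.7]
opening: 47.4
```

```bash
python3 -m inch '[[[0,0,0,-0.5,0,0,0],[0.75,0,0,0,0,0,0],[0.75,0,0,0,0,0,0],[0.75,0,0,0,0,0,0],[0.75,0,0,15,0,0,0],[0.75,0,0,30,0,0,0],[0.75,0,0,40,0,0,0],[0.75,0,0,40,0,0,0],[0.75,0,0,0,0,0,0],[0.75,0,0,0,0,0,0]]]'
python3 rim.py 79 443 -317.3 24
cat > tilt.py <<'E'
import sys
from h import *
x,y,r,lo,hi=map(float,sys.argv[1:6])
im,d=imaging.capture("wrist"); save("t.png",im)
P=cloud("wrist",d); Q=P[(np.hypot(P[...,0]-x,P[...,1]-y)<r)&(P[...,2]>lo)&(P[...,2]<hi)]
A=np.c_[Q[:,:2]-Q[:,:2].mean(0),np.ones(len(Q))]; c=np.linalg.lstsq(A,Q[:,2],rcond=None)[0]; print("rim tilt deg",np.degrees(c[:2]),"z",c[2],len(Q))
E
python3 tilt.py 443 -317.3 28 70 90
```

```text
time: 35.3
ee_pos: [443.4, -318.4, 151.3]
tool_rot: [-3.141, 0.001, -3.141]
ft_force: [-0.7, -0.2, -1.0]
opening: 69.6
ee [ 443.42214852 -318.40862189  151.25089571] 69.56538551806665 yaw -179.97560112384332 n 600 rim c [ 442.55612072 -317.87967605] rms 1.267573574058935 delta [-0.8660278   0.52894583]
rim tilt deg [-0.6124253   0.06705565] z 77.25037934986551 636
```

The medium pot is seated: rim ≈ 77–79, level, centre (443, -318). Now the small pot.

```bash
python3 -m inch '[[[0.65,6,14,5,0,0,0],[0.65,13,30,0,0,0,0],[0.65,13,30,0,0,0,0],[0.65,13,30,0,0,0,0],[0.65,13,30,0,0,0,0],[0.65,13,30,0,0,0,0],[0.65,13,30,0,0,0,0],[0.65,13,29.5,0,0,0,0],[0.65,9,17,0,0,0,0],[0.65,4.5,9,0,0,0,0],[0.65,0,0,0,0,0,0],[0.65,0,0,0,0,0,0]]]'
python3 rim.py 86 553.9 -68.9 14
```

```text
time: 36.6
ee_pos: [553.3, -69.0, 155.5]
tool_rot: [-3.142, -0.001, -3.141]
ft_force: [-1.0, -0.1, -0.4]
opening: 60.1
ee [553.3390357  -69.02526744 155.52564891] 60.12607289806684 yaw -179.9710865476231 n 328 rim c [553.53327938 -67.14367284] rms 1.2229393492655196 delta [0.19424367 1.8815946 ]
```

```bash
python3 -m inch '[[[0.65,0.3,1,-20,0,0,0],[0.65,0,0,-30,0,0,0],[0.65,0,0,-30,0,0,0],[0.65,0,0,-20,0,0,0],[0.65,0,0,-13,0,0,0],[0.65,0,0,-7,0,0,0],[0.65,0,0,-3,0,0,0],[0.65,0,0,0,0,0,0],[0.65,0,0,0,0,0,0]]]' | head -2
python3 -m inch '[[[0,0,0,0,0,0,0],[0,0,0,0,0,0,0],[0,0,0,0,0,0,0],[0,0,0,0,0,0,0],[0,0,0,0,0,0,0],[0,0,0,0,0,0,0],[0,0,0,0,0,0,0],[0,0,0,0,0,0,0]]]' 15
python3 -m inch '[[[0,0,0,10,0,0,0],[0,0,0,20,0,0,0],[0,0,0,30,0,0,0],[0,0,0,40,0,0,0],[0,0,0,30,0,0,0],[0,0,0,0,0,0,0],[0,0,0,0,0,0,0]]]'
python3 look.py w12.png
```

```text
time: 37.55
ee_pos: [554.6, -67.9, 33.6]
time: 38.35
ee_pos: [554.1, -67.8, 32.9]
tool_rot: [-3.142, 0.0, -3.141]
ft_force: [-0.6, -0.1, 1.5]
opening: 27.5
time: 39.05
ee_pos: [554.0, -67.8, 163.2]
tool_rot: [-3.141, 0.001, -3.141]
ft_force: [0.7, 1.1, -1.3]
opening: 27.3
39.05 [554.01 -67.75 163.23] [-179.99    0.05 -179.98] 27.289893852793632
```

View pics/w12.png

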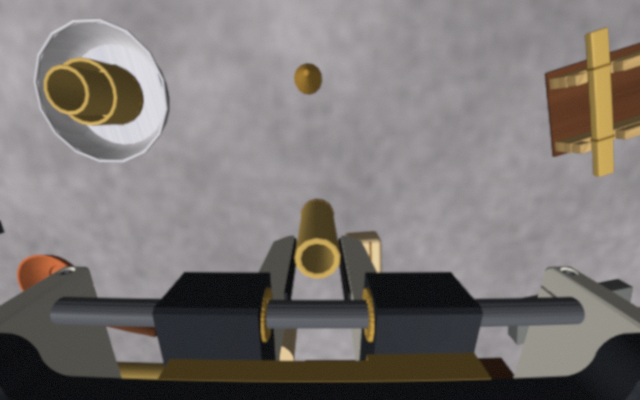

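The small pot is held, centred at (318,255), and the nest in the bowl looks right. Carry it over the medium pot.

```bash
python3 -m inch '[[[0,-6,-14,5,0,0,0],[0,-13,-30,0,0,0,0],[0,-13,-30,0,0,0,0],[0,-13,-30,0,0,0,0],[0,-13,-30,0,0,0,0],[0,-13,-30,0,0,0,0],[0,-13,-30,0,0,0,0],[0,-13,-30,0,0,0,0],[0,-9,-17,0,0,0,0],[0,-4.8,-9.3,0,0,0,0],[0,0,0,0,0,0,0],[0,0,0,0,0,0,0],[0,0,0,0,0,0,0]]]'
python3 rim.py 79 443 -318 24
```

```text
time: 40.4
ee_pos: [443.5, -317.3, 167.7]
tool_rot: [3.141, -0.0, -3.14]
ft_force: [0.4, 0.2, -0.9]
opening: 27.3
ee [ 443.52406733 -317.28172481  167.72011488] 27.324954528851414 yaw -179.9249308299426 n 377 rim c [ 442.91730057 -317.81327608] rms 1.2710737466567936 delta [-0.60676676 -0.53155127]
```

```bash
python3 -m inch '[[[0,-0.3,0,-25,0,0,0],[0,0,0,-25,0,0,0],[0,0,0,-18,0,0,0],[0,0,0,-12,0,0,0],[0,0,0,-10,0,0,0],[0,0,0,-8,0,0,0],[0,0,0,-7,0,0,0],[0,0,0,-5,0,0,0],[0,0,0,-3,0,0,0],[0,0,0,-2,0,0,0],[0,0,0,0,0,0,0],[0,0,0,0,0,0,0]]]'
python3 -m inch '[[[0,0,0,-1,0,0,0],[0,0,0,0,0,0,0]]]'
```

```text
time: 41.65
ee_pos: [443.1, -318.2, 53.1]
tool_rot: [-3.141, 0.0, -3.141]
ft_force: [0.1, -0.4, -1.0]
opening: 27.5
time: 41.85
ee_pos: [443.0, -318.1, 51.9]
tool_rot: [-3.141, 0.0, -3.141]
ft_force: [-0.2, 0.7, -1.1]
opening: 27.3
```

```bash
python3 -m inch '[[[0,0,0,-1.3,0,0,0],[0,0,0,0,0,0,0]]]'
python3 -m inch '[[[0.55,0,0,0,0,0,0],[0.55,0,0,0,0,0,0],[0.55,0,0,0,0,0,0],[0.55,0,0,15,0,0,0],[0.55,0,0,30,0,0,0],[0.55,0,0,40,0,0,0],[0.55,0,0,40,0,0,0],[0.55,0,0,0,0,0,0],[0.55,0,0,0,0,0,0]]]'
python3 rim.py 103 443 -317.9 14; python3 tilt.py 443 -318 18 93 115
python3 -m inch '[[[0.55,10,30,10,0,0,0],[0.55,10,40,0,0,0,0],[0.55,10,40,0,0,0,0],[0.55,10,40,0,0,0,0],[0.55,5,30,0,0,0,0],[0.55,0,0,0,0,0,0],[0.55,0,0,0,0,0,0]]]' | head -2
python3 - <<'E'
from h import *
im,d=imaging.capture("top"); save("top2.png",cv2.resize(im[120:300,130:500],None,fx=2.1,fy=2.1,interpolation=cv2.INTER_CUBIC)); P=cloud("top",d)
r=np.hypot(P[...,0]-443,P[...,1]+318)
for n,lo,hi in(("L",49,60),("M",73,86),("S",97,110)):
    Q=P[(r<60)&(P[...,2]>lo)&(P[...,2]<hi)]; (c,R)=cv2.minEnclosingCircle(Q[:,:2].astype(np.float32)); A=np.c_[Q[:,:2]-Q[:,:2].mean(0),np.ones(len(Q))]; k=np.linalg.lstsq(A,Q[:,2],rcond=None)[0]; print(n,len(Q),c,R,"z",np.median(Q[:,2]),"tilt",np.degrees(k[:2]))
for n,x,y in (("short",432,338),("long",456,266)):
    Q=P[(np.hypot(P[...,0]-x,P[...,1]-y)<10)&(P[...,2]>20)]; print(n,np.median(Q,0))
E
```

```text
time: 42.05
ee_pos: [442.9, -318.0, 50.4]
tool_rot: [3.142, -0.0, -3.141]
ft_force: [-1.2, -0.4, -0.4]
opening: 27.1
time: 42.95
ee_pos: [443.1, -318.2, 175.9]
tool_rot: [-3.141, 0.001, -3.141]
ft_force: [-0.7, -0.3, -0.7]
opening: 51.1
ee [ 443.08930291 -318.20351574  175.90726811] 51.118016230338796 yaw -179.97603411136004 n 319 rim c [ 442.37109663 -317.30433197] rms 1.2149544625368511 delta [-0.71820628  0.89918377]
rim tilt deg [ 0.80727051 -0.54288582] z 100.91978538788955 356
time: 43.75
ee_pos: [487.6, -137.7, 184.5]
L 10 (437.86474609375, -350.10687255859375) 9.551218032836914 z 54.9860047356738 tilt [12.22210073 47.19674169]
M 0 (0.0, 0.0) 0.0 z nan tilt [0. 0.]
S 0 (0.0, 0.0) 0.0 z nan tilt [0. 0.]
short [432.76019918 336.36256956  40.1415846 ]
long [455.73739041 265.76094048  40.4093861 ]<stdin>:5: RuntimeWarning: Mean of empty slice.
  ret = um.true_divide(
  return _methods._mean(a, axis=axis, dtype=dtype,
  ret = ret.dtype.type(ret / rcount)
```

View pics/top2.png

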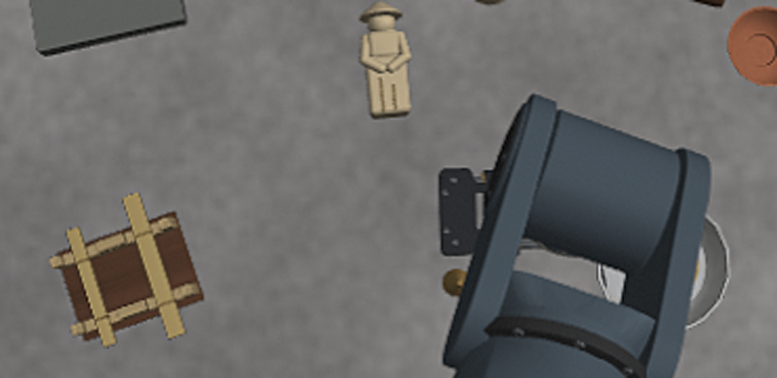

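The sticks lie well on the rest, with tops at z = 40 as expected. The arm hides the bowl, so I'll move it aside for one last top check.

```bash
python3 -m inch '[[[0.55,0,40,0,0,0,0],[0.55,0,40,0,0,0,0],[0.55,0,40,0,0,0,0],[0.55,0,40,0,0,0,0],[0.55,0,40,0,0,0,0],[0.55,0,40,0,0,0,0],[0.55,0,0,0,0,0,0],[0.55,0,0,0,0,0,0],[0.55,0,0,0,0,0,0]]]' | head -2
python3 - <<'E'
from h import *
im,d=imaging.capture("top"); save("top3.png",cv2.resize(im[180:310,320:500],None,fx=4,fy=4,interpolation=cv2.INTER_CUBIC)); P=cloud("top",d)
r=np.hypot(P[...,0]-443,P[...,1]+318)
for n,lo,hi in(("L",49,60),("M",73,86),("S",97,110)):
    Q=P[(r<60)&(P[...,2]>lo)&(P[...,2]<hi)]
    if len(Q)<4: print(n,len(Q)); continue
    (c,R)=cv2.minEnclosingCircle(Q[:,:2].astype(np.float32)); A=np.c_[Q[:,:2]-Q[:,:2].mean(0),np.ones(len(Q))]; k=np.linalg.lstsq(A,Q[:,2],rcond=None)[0]; print(n,len(Q),c,R,"z",np.median(Q[:,2]),"tilt",np.degrees(k[:2]))
E
```

```text
time: 44.7
ee_pos: [488.1, 100.6, 185.2]
L 201 (443.7772521972656, -318.8468322753906) 35.33771896362305 z 54.98742516495321 tilt [-0.3205327  -0.26179843]
M 144 (445.43023681640625, -317.70819091796875) 24.917261123657227 z 79.11183346453325 tilt [ 0.34912342 -1.78211821]
S 65 (443.32000732421875, -318.20794677734375) 14.50286865234375 z 102.5027720867375 tilt [1.54931801 3.49547092]
```

View pics/top3.png

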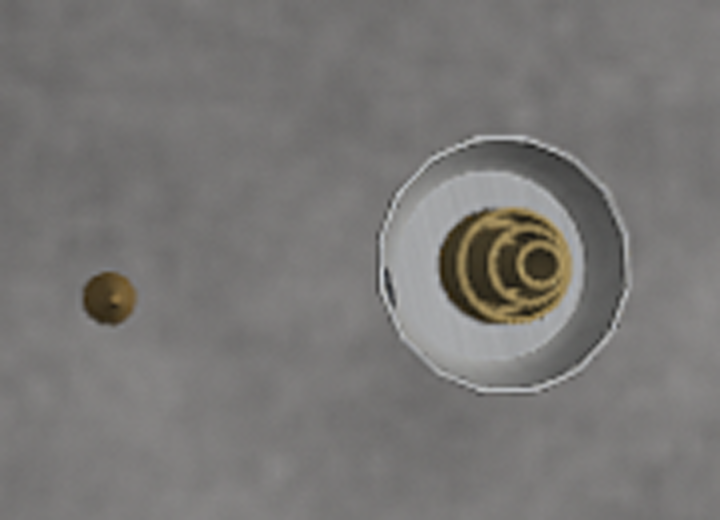

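The three rims are concentric at z = 55.0, 79.1 and 102.5 (55, 79 and 103 expected), and the plumb bob is untouched. Handing in.

```bash
python3 -c "
from station import manip; print(manip.finish_job())"
```

```text
the job is handed in; nothing more can be done
None
```

The job is done and handed in at 44.7 s, well under the 144 s limit. Both sticks went onto the rest first, one per groove. Then the large, medium and small pots were nested in the aluminium bowl, in that order.

**Last checks:**
- **Pots:** the final top view put the rims at z = 55.0, 79.1 and 102.5 mm, against 55, 79 and 103 expected. They are concentric within about 2 mm.
- **Sticks:** their tops are at about 40 mm, as expected. They lie across both bars and roughly centred; the short one sits a few degrees askew in its groove.
- **Things left alone:** nothing was moved near the farmer figure or the plumb bob, and both still stood in their places in the last pictures.

**What failed or disagreed:**
- **First grasp:** the first grip on the short stick closed above it. The real fingertips are about 35 mm above the reported tool point, not at it as the description says. I found this from the pictures and by stepping down towards the table, and allowed for it from then on.
- **Camera offsets:** wrist and top views differed by 2–5 mm in y at pickup.
- **Small pot's tilt:** the top camera read the small pot's rim as tilted about 3.5°, from only 65 points. The closer wrist view gave under 1°, so I took it as noise.

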